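# Shut and lock the forge blower's filter box

### The arm

A 7-joint arm with a two-finger parallel gripper is mounted at the origin on a cart in front of the work surface, level with it; the furniture and walls round the work are solid. World frame = base frame: x ahead of the robot, y to its left, z up, the work surface at z = 0. Lengths are in mm, angles in rad, forces in N, time in s.
With the tool pointing down it reaches from about 425 to 825 mm from the base axis. Payload 3.6 kg.
Tool frame: the origin (TCP) lies midway between the tips of the shut fingers; the grasp point (between the pads) lies 19 mm behind it (env.hold_point_z is the distance from the TCP to the grasp point, in mm); z points along the fingers, y is the line along which they close (so a half turn about z gives the same grasp; the last joint's range is limited). The gripper opens to 93 mm and grips with 3 to 60 N. Pads are 15 mm wide; open, the fingers measure 128 mm over their backs; the gripper's body (75 mm by 188 mm) begins 65 mm behind the grasp point.
Start: joints at [-1.26, 0.615, -0.013, 1.423, 0.008, 1.103, -0.04], TCP at [215.381, 613.245, 178.84] pointing down, gripper open.
Joint ranges: [-3.12, 3.12], [-0.3, 2.06], [-1.34, 1.32], [0.26, 2.42], [-1.36, 4.5], [0.01, 1.98], [-2.84, 2.84]. Speed limits (rad/s): [2.79, 2.79, 3.14, 3.14, 3.14, 3.14, 3.14].

### API

Orientations are given as a rotation vector (axis times angle).
In Python, from rig import env gives the robot as it stands.
- The arm moves only by the shell command python3 -m crank 'ROWS' [FORCE]. ROWS is JSON, a list that holds one entry, the list of rows, each a list of 5 numbers: the closure, from -1 (fully open) to 1 (shut), then the shift along the tool's x, y, z as a fraction of full scale, then the turn about the tool's z as a fraction of full scale. In form: [[[gripper, tx, ty, tz, twist], ...]]. A call has 1 to 12 rows; each row is the pose to reach, as a shift and turn from the pose commanded when the call began, along the tool's axes at that moment, turning the shorter way round; what a row does not reach only later rows make up. Full scale, the value 1, is 15 cm for a shift and 180 degrees for a turn. A row lasts 1/12 s, in which the tool goes at most 41.7 mm and 7.16 degrees, less where a joint would pass 70% of its speed; a pose out of reach is approached as far as the arm can. A call with a number of a shift or a turn outside -1 to 1 is refused whole. A call with a gripper value outside its range is refused whole. The fingers move at their own pace and stop on an object; FORCE is the grip in N (left out, the last holds). Time passes only in rows, so rows that repeat a pose let the fingers close. It gives the time, the measured TCP pose, the force, the opening and the grip force at its end, in the units of the state.
- env.get_obs(): the state, without advancing time (a new reading comes with each control period).
- env.capture(name): name is "scene" or "top" or "wrist"; returns a dict with "pixels" (480x640x3 uint8, red, green, blue), "fx", "fy", "cx", "cy" (pixels), "k1" (the pictures are not rectified: a ray, as slopes to the right and down, at radius r is drawn at 1 + k1 r^2 times it, then the intrinsics apply), "R" (3x3) and "t" (3): a world point X has camera coordinates R X + t. Camera axes: x right, y down, z forward; pixel columns grow to the right and rows downward; lengths in mm; the calibration is good to about 2 mm. A picture is of the moment at which its call begins. There is no depth.
- env.job_done(): hands the job in; it is judged then, once.
Trained networks look in the newest picture that a camera, given by its name, has taken for a name from the list of things; names that differ only in an ending like _2 or _b are one class to them, and where a whole thing is asked for, a point or a joint stands for the part that bears it (a point fixed in the world has none). Each returns a list of dicts, best first, with "p" (0 to 1); they miss things now and then, are a little off and sometimes report something else, mostly with a low value. They report only what shows in the picture. A call takes as long as a camera call.
- env.search_frame(camera, target): "at" ([x, y, z] in mm, in world coordinates, good to about 4 mm: the middle of the surface that is visible of it).
The state is a dict: "t": time; "qpos": joint angles; "joint_velocities": joint speeds; "tau": joint torques, N m; "tool_pos": TCP position; "tool_rot": TCP orientation; "ft_force": force on the tool from outside, world axes, zero at the start; "torque": the same for the moment, N m; "grip_width": opening from 0.0 (shut) to 1.0 (fully open); "gripper_force": force on a finger pad.
Only numpy, scipy, OpenCV 4.12 (cv2) and the standard library are available. Lean on these libraries where they do the work, as an engineer would, in place of code of your own. Each camera call takes 0.05 s, during which the arm holds its last target. There are 200 camera calls.

### The job

The forge blower's green filter box stands half open on the bench. With the fingertips push its cover down until it is fully shut, then set a fingertip in the slot of the round black quarter-turn fastener on the cover and turn it clockwise, as seen from above, all the way to its stop so that the cover is locked flush. Nothing is to be picked up or pinched, the cover is not to be lifted further open, and the loose things round the box stay where they lie.

Things in the scene. Friction and masses are not known exactly. Their poses are not given: they have to be found in the camera images.
- filter_box: Green sheet-steel filter box bolted to the bench, 180 (x) by 200 (y) by 85 mm high, open on top; origin at the centre of its underside, on the bench. Its -x side is the front, towards the robot. Bolted feet up to 9 mm high stand out 21 mm at both sides; a round outlet spigot, 62 mm across, its top 75 mm above the bench, reaches out to 142 mm from the origin on the -y side.
- cover (a joint): Hinge angle of the green sheet-steel cover: 0 = fully shut and flush, its top face 90 mm above the bench; positive = open, front edge raised. A stiff hinge (0.5 N m friction) keeps it at any angle. At the end its front squeezes a rubber seal by 2 to 3 mm (up to about 10 N there), which springs it back by 1 or 2 mm when let go. Only when shut to within 0.03 rad can the fastener catch.
- cover_hinge (a point): Middle of the cover's hinge line, along the box's y axis: 95 mm behind the box's origin (+x) and 87.5 mm above the bench. Axes as for cover_push.
- cover_edge (a point): Middle of the cover's front edge, on its outer face, 190 mm from the hinge line. The cover is 213 mm wide, 5 mm thick, about 0.43 kg with the fastener. Axes as for cover_push.
- cover_push (a point): A point on the cover's outer (upper) face, clear of the fastener: 158 mm from the hinge line, 32 mm from the front edge, 75 mm to the +y side of the middle, with some 30 mm of plain sheet on each side. Its z axis is the outward normal of that face, its x axis points in the face to the hinge, its y axis runs along the hinge. It moves with the cover.
- slot (a point): Centre of the fastener, a round black disc 84 mm across on the cover, 138 mm from the hinge; the point lies on its turning axis at the floor of the slot. The slot, 34 mm wide, 12.8 mm deep, open at both ends, runs right across between two raised lands with a white line each. y axis: along the slot; z: turning axis, out of the cover. Cover shut: floor 96 mm, lands' top 109 mm above the bench.
- latch (a joint): Angle of the fastener, growing clockwise from above: 0 = unlocked, slot along the cover's front edge; 1.57 (stop) = locked, slot from front to back, the cam tongue under the keeper, the cover drawn down flush. Takes 0.12 N m, from 0.6 rad on up to 0.25 N m (10 N at 26 mm). It stays put. A fingertip nearly as wide as the slot must turn with it. Turned while the cover is open, it blocks the cover.
- nail_carton: Loose white and blue carton, 90 x 66 x 35 mm, origin at its underside; leave it alone.
- big_nut: Loose rusty nut, 40 mm across, 22 mm high, lying left of the box; origin at its underside; leave it alone.
- gauge_block: Loose grey steel block, 45 x 57 x 25 mm, right of the box; origin at its underside; leave it alone.
- marker: Loose paint marker pen, about 130 mm long and 14 mm thick, lying right of the box; origin at its underside; leave it alone.

How it is judged (in metres and radians):
On the way:
1. the cover is pushed shut while the fastener is still unlocked (value of joint cover below 0.03 rad and value of joint latch below 0.5 rad), for 0.2 s.
At the end, for the whole second after the job is handed in: The fastener is turned clockwise to within 0.15 rad of its stop (joint above 1.42), the cover is drawn down flush (within 0.008 rad, 1.5 mm at the front edge) and both are at rest (value of joint latch above 1.42 rad and value of joint cover below 0.008 rad and velocity of joint latch between -0.05 and 0.05 rad/s and velocity of joint cover between -0.05 and 0.05 rad/s); the robot touches nothing.
It fails at once if the cover is lifted open beyond where it stood (value of joint cover above 1 rad).
It fails at once if a loose thing round the box (carton, nut, steel block, marker) is moved more than 15 mm, lifted or carried (distance of any of nail_carton, big_nut, gauge_block, marker from where it was at the start of the episode above 0.015 m).
It also fails if it takes over 54 s, if anything falls off the work surface, if the arm or the gripper's body presses on something with over 40 N, if the wrist force passes 120 N, or if a joint passes its speed limit or range.

## Working session

There is one attempt and no reset: what is moved stays moved. The work goes in short steps, Python scripts to look and compute and a shell command to move; the robot and the scene stay as the last step left them, time stands still between calls to the robot, and variables do not carry over. Pictures are saved under pics/ and viewed, at most 10 in all, crops included, and the job is handed in when it is done.

```bash
mkdir -p pics
cat > h.py <<'E'
from rig import env
import numpy as np, cv2
from scipy.spatial.transform import Rotation as R
def st():
    o=env.get_obs(); r=R.from_rotvec(o['tool_rot']).as_matrix()
    print('t',round(o['t'],2),'tcp',np.round(o['tool_pos'],1),'F',np.round(o['ft_force'],1),'w',round(o['grip_width'],2)); print(np.round(r,3)); return o,r
def pic(c,n):
    d=env.capture(c); cv2.imwrite('pics/'+n+'.png',d['pixels'][:,:,::-1]); return d
def look(c,names):
    for n in names:
        for k in env.search_frame(c,n)[:2]: print(c,n,np.round(k['at'],1),round(k['p'],2))
def proj(d,X):
    c=np.array(d['R'])@np.array(X,float)+d['t']; s=c[:2]/c[2]; s=s*(1+d['k1']*(s@s)); return np.array([d['fx']*s[0]+d['cx'],d['fy']*s[1]+d['cy']])
E
python3 - <<'E'
from h import *
st(); print(env.get_obs()['qpos'])
for c in('scene','top'):
    pic(c,c+'0'); look(c,['filter_box','cover_edge','cover_push','slot','cover_hinge','nail_carton','big_nut','gauge_block','marker'])
E
```

```text
t 0.0 tcp [215.1 612.4 177.7] F [-0.1 -0.1 -0.3] w 1.0
[[-0.943  0.331 -0.001]
 [ 0.331  0.943 -0.002]
 [-0.    -0.003 -1.   ]]
[-1.25947096  0.61591075 -0.01261875  1.42488828  0.00808653  1.10340945
 -0.04040338]
scene filter_box [ 483.8 -372.1   51.7] 0.98
scene filter_box [ 479.3 -372.2  215.8] 0.42
scene cover_edge [ 485.9 -371.3  218.1] 0.82
scene cover_push [ 479.4 -370.1  217.9] 0.79
scene cover_hinge [ 481.8 -372.7  220.2] 0.73
scene nail_carton [ 574.5 -184.7   21.6] 0.72
scene nail_carton [597.4 -30.1  33.7] 0.56
scene big_nut [ 575.3 -189.2   22.2] 0.59
scene gauge_block [ 554.2 -516.9   26.2] 0.83
scene marker [ 452.7 -541.6   11.9] 0.77
top filter_box [ 490.5 -339.7  134.8] 0.76
top cover_edge [ 516.9 -341.3  183.5] 0.6
top cover_push [ 518.1 -341.   183.3] 0.64
top slot [ 508.2 -341.9  196. ] 0.72
top cover_hinge [ 515.9 -338.2  182.4] 0.76
top nail_carton [607.6 -21.8  34. ] 0.67
top big_nut [ 575.8 -197.3   23.7] 0.5
top gauge_block [ 564.3 -515.1   26.3] 0.77
top marker [ 449.8 -532.7   15.6] 0.85
top marker [ 508.  -338.1  193.2] 0.55
```

View pics/scene0.png

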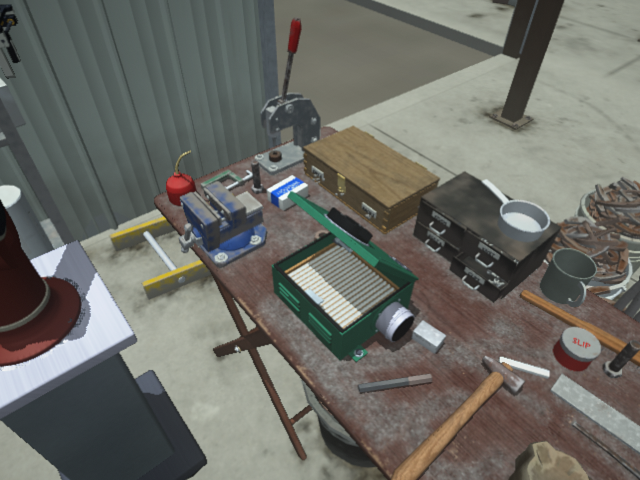

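View pics/top0.png

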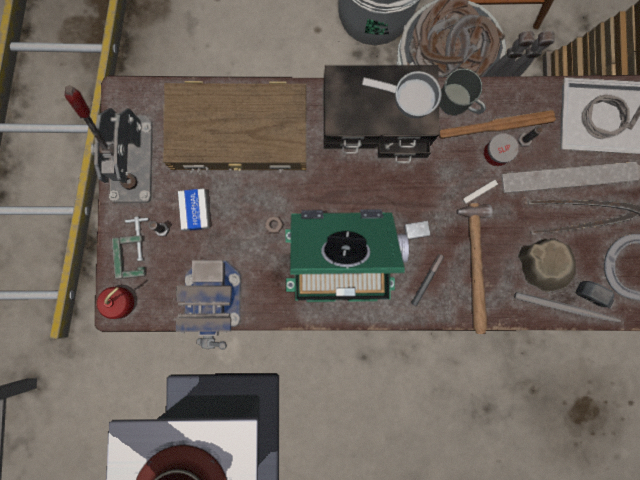

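The top view shows the box at about (345,255) px with its cover half open and the black fastener at (346,250), with the nut at (274,225), block at (417,229) and marker at (427,280). The scene view shows the box at (345,290) and the cover raised towards the robot. Next I'll enlarge both to read the corners.

Run:
```python
from h import *
a=cv2.imread('pics/top0.png')[195:315,270:430]; b=cv2.imread('pics/scene0.png')[180:370,260:440]
a=cv2.resize(a,None,fx=5,fy=5,interpolation=cv2.INTER_CUBIC); cv2.imwrite('pics/c1.png',a)
b=cv2.resize(b,None,fx=3.1,fy=3.1,interpolation=cv2.INTER_CUBIC); cv2.imwrite('pics/c2.png',b)
```

```text
(no output)
```

View pics/c1.png

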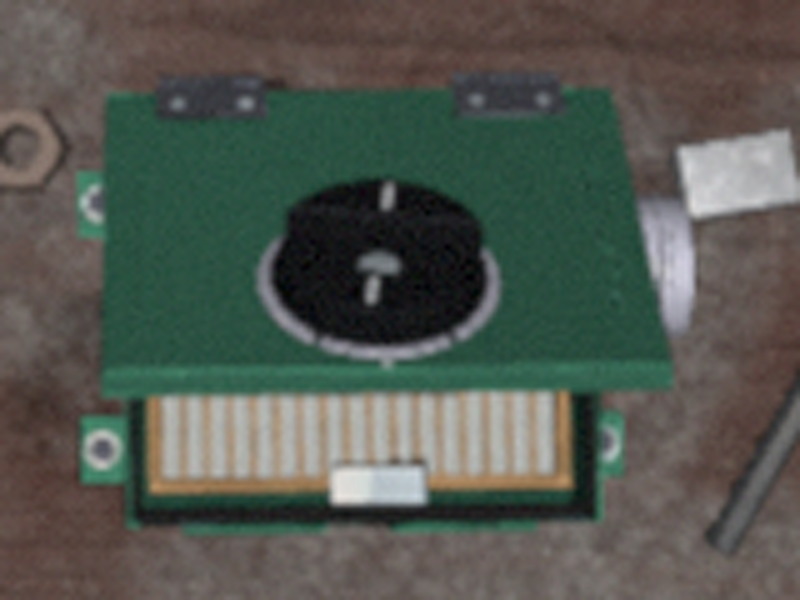

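View pics/c2.png

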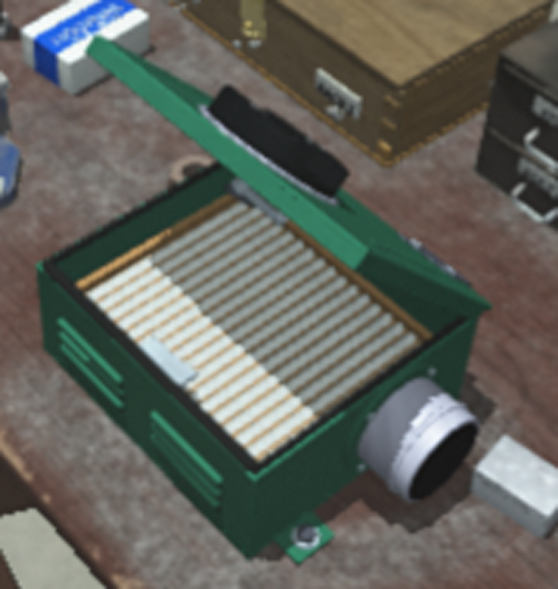

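```bash
cat > fit.py <<'E'
from h import *
from scipy.optimize import least_squares
def box(p,X): 
    c,s=np.cos(p[2]),np.sin(p[2]); X=np.array(X,float); return np.array([p[0]+c*X[0]-s*X[1],p[1]+s*X[0]+c*X[1],X[2]])
def cov(p,d,y,h=2.5,a=None): # d from hinge, y, h above hinge plane
    a=p[3] if a is None else a
    return box(p,[95-d*np.cos(a)+h*np.sin(a),y,87.5+d*np.sin(a)+h*np.cos(a)])
E
python3 - <<'E'
from fit import *
t=env.capture('top'); s=env.capture('scene')
T=lambda x,y:np.array([(x+.5)/5-.5+270,(y+.5)/5-.5+195]); S=lambda x,y:np.array([(x+.5)/3.1-.5+260,(y+.5)/3.1-.5+180])
obs=[(t,T(103,367),'c',(190,106.5)),(t,T(672,362),'c',(190,-106.5)),(t,T(130,522),'b',(-90,100,85)),(t,T(602,520),'b',(-90,-100,85)),
(s,S(42,265),'b',(-90,100,85)),(s,S(255,470),'b',(-90,-100,85)),(s,S(248,553),'b',(-90,-100,0)),(s,S(46,345),'b',(-90,100,0)),(s,S(98,38),'c',(190,106.5)),(s,S(368,238),'c',(190,-106.5)),
(t,T(378,262),'k',(138,0,8.5))]
f=lambda p:np.concatenate([proj(d,box(p,q) if k=='b' else cov(p,*q))-u for d,u,k,q in obs])
r=least_squares(f,[490,-345,0,.8],loss='soft_l1'); p=r.x
print(p.round(3)); print(f(p).reshape(-1,2).round(1))
for a in (p[3],0): print('push',cov(p,158,75,a=a).round(1),'slot',cov(p,138,0,8.5,a).round(1),'edge',cov(p,190,0,a=a).round(1))
np.save('p.npy',p)
E
```

```text
[ 4.99882e+02 -3.41576e+02  6.00000e-03  8.20000e-01]
[[-2.   0.3]
 [-0.8  0.4]
 [-2.4  0.5]
 [-0.8  0.1]
 [-0.6 -2.2]
 [ 1.2  1.8]
 [ 1.1  2. ]
 [ 0.8  0.4]
 [ 1.2 -2.5]
 [ 1.7  3.5]
 [-1.1  1. ]]
push [ 488.4 -266.6  204.7] slot [ 506.9 -341.5  194.2] edge [ 467.  -341.8  228.1]
push [ 436.4 -267.    90. ] slot [ 456.9 -341.8   96. ] edge [ 404.9 -342.2   90. ]
```

```bash
python3 -m crank '[[[1,-0.85,-0.41,-1,-0.109],[1,-0.85,-0.41,-1,-0.109],[1,-0.85,-0.41,-1,-0.109],[1,-0.85,-0.41,-1,-0.109],[1,-0.85,-0.41,-1,-0.109],[1,-0.85,-0.41,-1,-0.109],[1,-0.85,-0.41,-1,-0.109]]]' 10; python3 -c "
from h import *
o,r=st();print(o['qpos'])"
```

```text
t: 1.68
tool_pos: [317.6, 512.5, 331.2]
tool_rot: [-0.0, 3.139, 0.006]
ft_force: [0.1, -0.3, 0.0]
grip_width: 0.547
gripper_force: 0.0
t 1.68 tcp [317.6 512.5 331.2] F [ 0.1 -0.3  0. ] w 0.55
[[-1.    -0.     0.003]
 [-0.     1.     0.004]
 [-0.003  0.004 -1.   ]]
[-0.99919273  0.44102694 -0.08942841  1.30215077  0.03954055  1.39510705
  0.48422776]
```

```bash
python3 -m crank '[[[1,-0.87,-1,0,0],[1,-0.87,-1,0,0],[1,-0.87,-1,0,0],[1,-0.87,-1,0,0],[1,-0.87,-1,0,0]]]'; for i in 1 2 3 ; do true; done; python3 -m crank '[[[1,0,-1,0,0],[1,0,-1,0,0],[1,0,-1,0,0],[1,0,-1,0,0]]]'; python3 -m crank '[[[1,0,-1,0,0],[1,0,-1,0,0],[1,0,-1,0,0],[1,0,-1,0,0]]]'
```

```text
t: 2.1
tool_pos: [447.2, 361.3, 327.0]
tool_rot: [0.007, -3.14, 0.005]
ft_force: [0.4, 0.6, 0.6]
grip_width: 0.19
gripper_force: 0.0
t: 2.43
tool_pos: [446.2, 209.6, 327.3]
tool_rot: [0.003, -3.139, 0.005]
ft_force: [0.2, 0.2, -0.1]
grip_width: 0.011
gripper_force: 0.0
t: 2.77
tool_pos: [446.6, 60.0, 327.5]
tool_rot: [0.003, -3.139, 0.003]
ft_force: [0.7, -0.4, 0.3]
grip_width: 0.007
gripper_force: 0.0
```

```bash
python3 -m crank '[[[1,0,-1,0,0],[1,0,-1,0,0],[1,0,-1,0,0],[1,0,-1,0,0]]]'; python3 -m crank '[[[1,0,-1,0,0],[1,0,-1,0,0],[1,0,-1,0,0],[1,0,-1,0,0],[1,0,-1,0,0]]]'; python3 -c "
from h import *
o,r=st();print(o['qpos'])
d=pic('wrist','w1'); look('wrist',['slot','cover_push','cover_edge','filter_box'])"
```

```text
t: 3.1
tool_pos: [447.4, -89.7, 327.5]
tool_rot: [0.003, -3.139, 0.002]
ft_force: [0.7, 0.2, 0.5]
grip_width: 0.004
gripper_force: 0.0
t: 3.52
tool_pos: [447.6, -241.5, 326.8]
tool_rot: [-0.006, -3.137, 0.004]
ft_force: [0.1, 0.5, 0.2]
grip_width: 0.007
gripper_force: 0.0
t 3.52 tcp [ 447.6 -241.5  326.8] F [0.1 0.5 0.2] w 0.01
[[-1.     0.004 -0.004]
 [ 0.004  1.    -0.003]
 [ 0.004 -0.003 -1.   ]]
[ 0.23235514  0.28284591  0.29811803  1.5713222  -0.08065669  1.30255488
  2.10809043]
wrist slot [ 495.5 -334.1  217.4] 0.77
wrist cover_edge [ 490.4 -342.   217.7] 0.85
wrist filter_box [ 471.3 -344.9  138.7] 0.94
```

The wrist picture's network hits agree with the fit, so I'll push now.

```bash
python3 -m crank '[[[1,-0.35,-0.17,0,0],[1,-0.35,-0.17,0,0],[1,-0.35,-0.17,0.2,0],[1,-0.35,-0.17,0.4,0],[1,-0.35,-0.17,0.6,0],[1,-0.35,-0.17,0.67,0],[1,-0.35,-0.17,0.67,0]]]' | head -4; python3 -m crank '[[[1,0.03,0,0.1,0],[1,0.05,0,0.16,0],[1,0.1,0,0.24,0],[1,0.17,0,0.33,0],[1,0.22,0,0.42,0],[1,0.27,0,0.51,0],[1,0.31,0,0.61,0],[1,0.34,0,0.71,0],[1,0.34,0,0.71,0]]]'; python3 -c "
from h import *
pic('scene','s2')"
```

```text
t: 4.35
tool_pos: [500.6, -258.0, 224.9]
tool_rot: [0.013, -3.135, -0.007]
ft_force: [-0.4, 0.1, 0.3]
t: 5.1
tool_pos: [449.0, -260.5, 120.5]
tool_rot: [0.008, -3.138, -0.004]
ft_force: [0.7, 0.3, 0.1]
grip_width: 0.004
gripper_force: 0.0
```

View pics/s2.png

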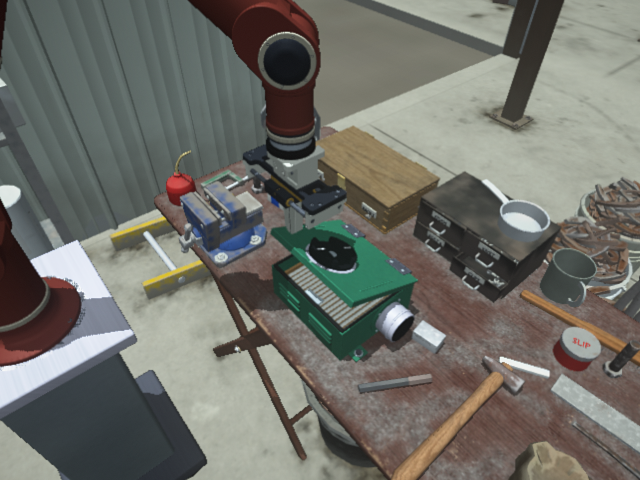

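The scene picture shows the fingertips on the cover's left side near (305,225) px, with the cover down to about 0.2 rad. I'll push on down to the seal.

```bash
python3 -m crank '[[[1,0.02,0,0.05,0],[1,0.02,0,0.1,0],[1,0.03,0,0.15,0],[1,0.03,0,0.19,0],[1,0.03,0,0.22,0],[1,0.03,0,0.22,0],[1,0.03,0,0.22,0]]]'
```

```text
t: 5.73
tool_pos: [446.4, -261.7, 88.5]
tool_rot: [0.008, -3.141, -0.001]
ft_force: [0.9, -0.1, 0.3]
grip_width: 0.002
gripper_force: 0.0
```

```bash
python3 -m crank '[[[1,0,0,0.01,0],[1,0,0,0.02,0],[1,0,0,0.03,0],[1,0,0,0.03,0],[1,0,0,0.03,0],[1,0,0,0.03,0]]]'
```

```text
t: 6.23
tool_pos: [446.5, -261.9, 84.4]
tool_rot: [-0.007, 3.141, -0.0]
ft_force: [0.7, 0.6, 0.4]
grip_width: 0.006
gripper_force: 0.0
```

Run:
```python
from h import *
pic('scene','s3'); pic('wrist','w3'); st(); print(env.get_obs()['tau'])
a=cv2.imread('pics/s3.png')[180:380,220:460]; b=cv2.imread('pics/w3.png')
cv2.imwrite('pics/c3.png',np.hstack([cv2.resize(a,(480,400),interpolation=cv2.INTER_CUBIC),cv2.resize(b,(320,240)) .repeat(1,0) if 0 else cv2.copyMakeBorder(cv2.resize(b,(320,240)),0,160,0,0,cv2.BORDER_CONSTANT)]))
```

```text
t 6.33 tcp [ 446.5 -261.9   84.4] F [-0.4  0.4  0.3] w 0.01
[[-1.    -0.005  0.   ]
 [-0.005  1.    -0.   ]
 [-0.    -0.    -1.   ]]
[ 4.02523568e-03 -3.72391963e+01  2.46057384e+00 -1.16921926e+01
  4.62538563e-02  5.20077115e-02 -6.10398592e-05]
```

View pics/c3.png

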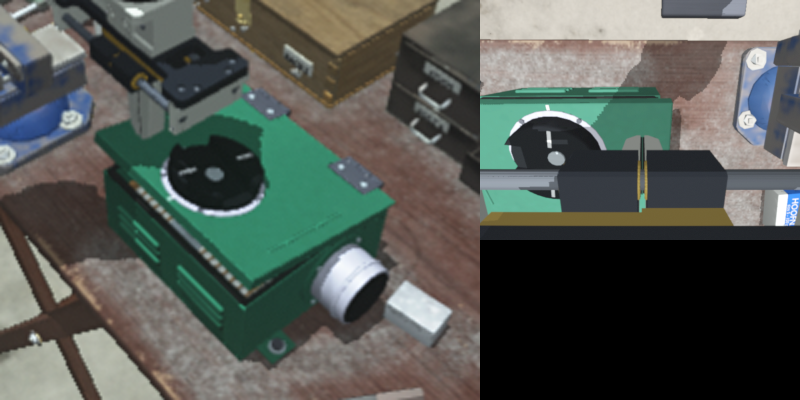

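Run:
```python
from fit import *
p=np.load('p.npy'); s=env.capture('scene'); w=env.capture('wrist'); im=cv2.imread('pics/s3.png'); wi=cv2.imread('pics/w3.png')
def draw(im,d,P,c):
    q=[proj(d,x) for x in P]; im=im
    for a,b in zip(q,q[1:]+q[:1]): cv2.line(im,tuple(int(v*8) for v in a),tuple(int(v*8) for v in b),c,1,cv2.LINE_AA,3)
im=cv2.resize(im[180:380,220:460],None,fx=3,fy=3,interpolation=cv2.INTER_CUBIC)[:, :]
class D(dict):pass
s2=dict(s); s2['fx']*=3; s2['fy']*=3; s2['cx']=(s['cx']+.5-220)*3-.5; s2['cy']=(s['cy']+.5-180)*3-.5
for a,c in((0,(0,0,255)),(.1,(0,255,255))): draw(im,s2,[cov(p,0,106.5,a=a),cov(p,190,106.5,a=a),cov(p,190,-106.5,a=a),cov(p,0,-106.5,a=a)],c)
draw(im,s2,[box(p,(x,y,0)) for x,y in((-90,100),(-90,-100),(90,-100),(90,100))],(255,0,0))
o=env.get_obs()['tool_pos']; print(o)
cv2.circle(im,tuple(int(v) for v in proj(s2,o)),4,(255,0,255),-1)
cv2.imwrite('pics/c4.png',im[:,:720])
look('scene',['cover_push','cover_edge','slot','filter_box']); look('wrist',['slot','cover_push','cover_edge'])
```

```text
[ 446.454779   -261.92277681   84.41457712]
scene cover_push [ 476.1 -368.1  114.8] 0.61
scene cover_edge [ 484.3 -370.   118.5] 0.94
scene cover_edge [ 455.2 -539.3   14.3] 0.68
scene slot [ 460.7 -346.3  133.1] 0.66
scene filter_box [ 461.5 -385.9   98.2] 0.62
wrist slot [ 437.9 -342.9  140.6] 0.67
wrist cover_push [ 431.8 -344.   130.8] 0.7
wrist cover_edge [ 433.5 -346.4  125.3] 0.8
wrist cover_edge [ 437.6 -341.   140.1] 0.57
```

View pics/c4.png

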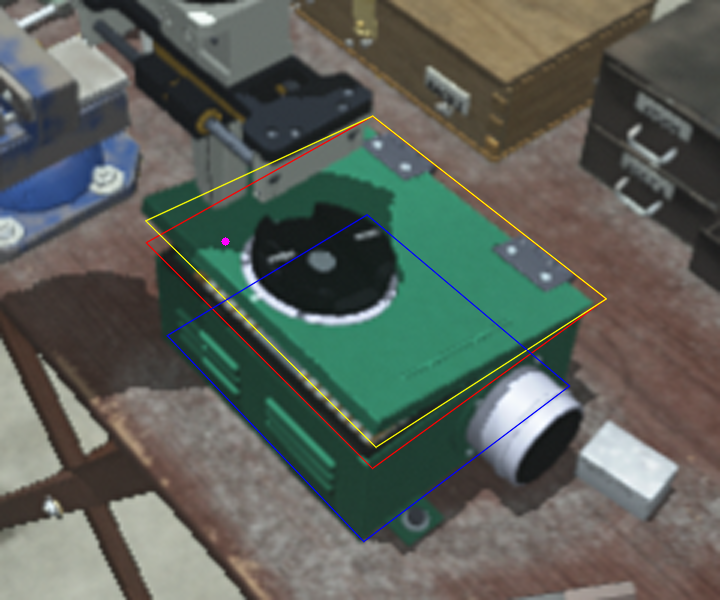

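Run:
```python
from fit import *
s=env.capture('scene'); o=np.array(env.get_obs()['tool_pos'])
f=lambda X:((proj(s,X)+.5-[220,180])*3-.5).round(0)
for dz in(0,35,84):
  for dx in(-37.5,-7.5,7.5,37.5):
    for dy in(-94,-17,17,94): print(dz,dx,dy,f(o+[dx,dy,dz]))
# triangulation check of the disc with top camera
look('top',['slot','cover_edge']); print(env.get_obs()['ft_force'],env.get_obs()['torque'])
```

```text
0 -37.5 -94 [271. 364.]
0 -37.5 -17 [193. 286.]
0 -37.5 17 [161. 253.]
0 -37.5 94 [ 94. 186.]
0 -7.5 -94 [310. 339.]
0 -7.5 -17 [232. 263.]
0 -7.5 17 [200. 232.]
0 -7.5 94 [132. 166.]
0 7.5 -94 [330. 326.]
0 7.5 -17 [251. 252.]
0 7.5 17 [219. 221.]
0 7.5 94 [150. 156.]
0 37.5 -94 [368. 302.]
0 37.5 -17 [288. 230.]
0 37.5 17 [256. 200.]
0 37.5 94 [187. 138.]
35 -37.5 -94 [270. 326.]
35 -37.5 -17 [190. 247.]
35 -37.5 17 [158. 215.]
35 -37.5 94 [ 89. 147.]
35 -7.5 -94 [311. 300.]
35 -7.5 -17 [231. 224.]
35 -7.5 17 [197. 193.]
35 -7.5 94 [128. 127.]
35 7.5 -94 [331. 288.]
35 7.5 -17 [250. 213.]
35 7.5 17 [217. 182.]
35 7.5 94 [147. 118.]
35 37.5 -94 [370. 264.]
35 37.5 -17 [289. 191.]
35 37.5 17 [255. 162.]
35 37.5 94 [184.  99.]
84 -37.5 -94 [270. 268.]
84 -37.5 -17 [186. 189.]
84 -37.5 17 [152. 156.]
84 -37.5 94 [81. 89.]
84 -7.5 -94 [313. 242.]
84 -7.5 -17 [229. 166.]
84 -7.5 17 [194. 135.]
84 -7.5 94 [122.  69.]
84 7.5 -94 [334. 230.]
84 7.5 -17 [249. 155.]
84 7.5 17 [214. 124.]
84 7.5 94 [142.  60.]
84 37.5 -94 [375. 206.]
84 37.5 -17 [289. 133.]
84 37.5 17 [254. 104.]
84 37.5 94 [180.  41.]
top slot [ 507.5 -338.5  194.8] 0.8
top cover_edge [ 519.6 -338.4  183.8] 0.62
[-0.75133056 -0.30318264  0.11904097] [0.02901757 0.05964117 0.02972628]
```

Run:
```python
from fit import *
s=env.capture('scene'); o=np.array(env.get_obs()['tool_pos']); print(o)
im=s['pixels'][:,:,::-1]; u0,v0,k=215,110,5
im=cv2.resize(im[v0:v0+120,u0:u0+160],None,fx=k,fy=k,interpolation=cv2.INTER_CUBIC)
f=lambda X:tuple(int(v) for v in ((proj(s,X)+.5-[u0,v0])*k-.5))
def bx(hx,hy,z0,z1,c):
  for z in(z0,z1):
    P=np.array([f(o+[a,b,z]) for a,b in((-hx,-hy),(-hx,hy),(hx,hy),(hx,-hy))]); cv2.polylines(im,[P],True,c,1,cv2.LINE_AA)
bx(7.5,17.5,0,84,(0,0,255)); bx(37.5,94,84,130,(0,255,255))
cv2.imwrite('pics/c5.png',im)
```

```text
[ 446.38526149 -261.94697435   84.35268142]
```

View pics/c5.png

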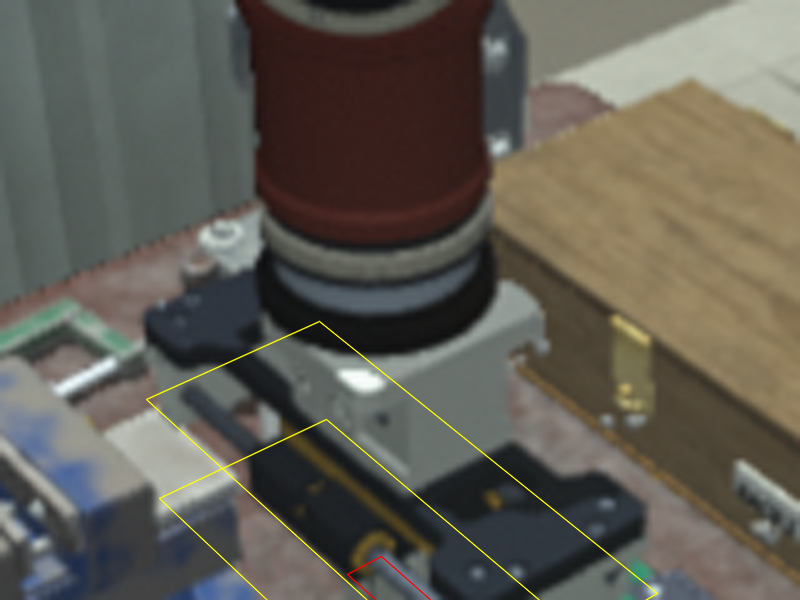

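The picture shows only the gripper's upper body against the projected outline, and whether the tip height matches isn't clear from it. The cover is still about 0.2 rad open although the TCP reads 84 mm. I'll test with a small further descent.

```bash
python3 -m crank '[[[1,0,0,0.03,0],[1,0,0,0.06,0],[1,0,0,0.08,0],[1,0,0,0.08,0]]]'
python3 - <<'E'
from h import *
d0=cv2.imread('pics/s3.png').astype(int); 
d=pic('scene','s5'); pic('wrist','w5')
look('wrist',['slot','cover_push','cover_edge']); look('scene',['slot','cover_edge'])
m=abs(d['pixels'][:,:,::-1].astype(int)-d0).sum(2)[280:340,300:420]; print((m>60).sum())
E
```

```text
t: 7.32
tool_pos: [445.8, -261.6, 71.4]
tool_rot: [0.007, -3.14, -0.001]
ft_force: [-0.4, 0.1, -0.0]
grip_width: 0.005
gripper_force: 0.0
wrist slot [ 439.  -340.3  122.7] 0.58
wrist cover_push [ 431.9 -341.3  116.9] 0.79
wrist cover_edge [ 432.  -341.8  114.9] 0.57
scene slot [ 453.9 -349.9  123.1] 0.86
scene cover_edge [ 480.1 -371.3  104.4] 0.66
1188
```

The cover follows, so the tips do touch it, but the contact height is about 35 mm above the reported TCP. I'll go on in small steps until the seal's force shows.

```bash
python3 -m crank '[[[1,0,0,0.03,0],[1,0,0,0.06,0],[1,0,0,0.06,0]]]' | sed -n 1,4p; python3 -m crank '[[[1,0,0,0.02,0],[1,0,0,0.04,0],[1,0,0,0.04,0]]]'| sed -n 1,4p
python3 - <<'E'
from h import *
pic('scene','s6'); pic('wrist','w6')
look('wrist',['slot','cover_push','cover_edge']); look('scene',['slot','cover_edge']); st(); print(env.get_obs()['torque'])
E
```

```text
t: 7.92
tool_pos: [445.8, -261.5, 62.4]
tool_rot: [0.007, -3.14, -0.001]
ft_force: [-0.2, -0.4, 0.5]
t: 8.17
tool_pos: [446.1, -261.6, 56.7]
tool_rot: [0.007, -3.141, -0.001]
ft_force: [-0.6, 0.2, 0.7]
wrist slot [ 441.6 -340.9  113.6] 0.63
wrist cover_push [ 429.5 -342.8  101.4] 0.64
wrist cover_edge [ 431.6 -340.6  101.1] 0.76
scene slot [ 452.2 -347.1  109.8] 0.71
scene slot [ 476.8 -370.    95.3] 0.55
scene cover_edge [ 482.1 -371.6   92.3] 0.58
t 8.52 tcp [ 446.6 -262.    57.5] F [-0.2 -0.6  0. ] w 0.01
[[-1.    -0.005  0.   ]
 [-0.005  1.    -0.   ]
 [-0.    -0.    -1.   ]]
[-0.02012536  0.01696111  0.02430742]
```

```bash
for i in 1 2; do python3 -m crank '[[[1,0,0,0.01,0],[1,0,0,0.02,0],[1,0,0,0.02,0]]]' | sed -n '2p;4p'; done;  python3 - <<'E'
from h import *
pic('scene','s7'); pic('wrist','w7')
look('wrist',['slot','cover_push','cover_edge']); look('scene',['slot','cover_edge']); st(); print(env.get_obs()['torque'],env.get_obs()['tau'])
E
```

```text
tool_pos: [446.4, -261.9, 54.2]
ft_force: [-0.2, -0.1, -0.4]
tool_pos: [446.4, -261.9, 51.4]
ft_force: [0.6, 0.6, 1.2]
wrist slot [ 441.  -339.7  110.9] 0.82
wrist slot [574.8 -47.2  19. ] 0.42
wrist cover_push [ 429.5 -342.4   89.8] 0.88
scene slot [ 450.  -347.7  102. ] 0.96
scene cover_edge [ 480.8 -370.8   90.7] 0.72
t 9.37 tcp [ 446.4 -261.9   51.4] F [-0.8 -0.5  0.8] w 0.0
[[-1.    -0.005 -0.   ]
 [-0.005  1.    -0.   ]
 [ 0.    -0.    -1.   ]]
[0.09900985 0.10127336 0.06568398] [-9.15985554e-02 -3.76440489e+01  2.30167486e+00 -1.04109308e+01
 -3.90176894e-03 -4.90100391e-02  3.20159199e-05]
```

```bash
python3 -m crank '[[[1,0,0,0.01,0],[1,0,0,0.02,0],[1,0,0,0.02,0]]]' | sed -n '2p;4p'; python3 -m crank '[[[1,0,0,0.01,0],[1,0,0,0.01,0],[1,0,0,0.01,0]]]' | sed -n '2p;4p';  python3 - <<'E'
from h import *
pic('scene','s8'); pic('wrist','w8')
look('wrist',['slot','cover_push','cover_edge']); look('scene',['slot','cover_edge']); st()
E
```

```text
tool_pos: [446.4, -262.0, 50.4]
ft_force: [-3.4, 2.5, 16.9]
tool_pos: [446.5, -262.0, 50.2]
ft_force: [-6.3, 4.6, 25.0]
wrist slot [ 439.4 -342.5  109.5] 0.82
wrist cover_push [ 432.4 -341.8   92.3] 0.96
wrist cover_edge [ 430.4 -341.2   91.4] 0.83
scene slot [ 452.  -347.2  105.5] 0.61
scene slot [ 483.1 -371.4   90.4] 0.45
scene cover_edge [ 479.6 -368.7   89.4] 0.71
t 10.22 tcp [ 446.5 -262.    50.2] F [-6.5  4.1 25.1] w 0.01
[[-1.    -0.004  0.002]
 [-0.004  1.     0.001]
 [-0.002  0.001 -1.   ]]
```

```bash
python3 -m crank '[[[1,0,0,-0.2,0],[1,0,0,-0.4,0],[1,0,0,-0.67,0],[1,0,0,-0.67,0],[1,0,0,-0.67,0]]]'
python3 - <<'E'
from fit import *
a=env.capture('scene'); b=env.capture('wrist')
look('wrist',['slot','cover_push','cover_edge']); look('scene',['slot','cover_edge']); o,r=st(); o=np.array(o['tool_pos'])
def mk(d,u0,v0,w,h,k,P):
    im=cv2.resize(d['pixels'][v0:v0+h,u0:u0+w,::-1],None,fx=k,fy=k,interpolation=cv2.INTER_CUBIC)
    for X,c in P: q=(proj(d,X)+.5-[u0,v0])*k-.5; print(c,q.round()); cv2.circle(im,tuple(int(v) for v in q),4,c,-1)
    return im
P=[(o,(255,0,255)),(o+[0,0,40],(0,255,255))]
A=mk(a,240,140,200,300//1 if 0 else 200,2,P); B=mk(b,0,0,640,480,.625,P)
print(A.shape,B.shape)
H=max(A.shape[0],B.shape[0]); pad=lambda m:cv2.copyMakeBorder(m,0,H-m.shape[0],0,0,cv2.BORDER_CONSTANT)
cv2.imwrite('pics/c6.png',np.hstack([pad(A),pad(B)]))
E
```

```text
t: 10.63
tool_pos: [448.0, -262.8, 149.4]
tool_rot: [-0.008, 3.137, -0.004]
ft_force: [-0.1, 0.1, -0.6]
grip_width: 0.005
gripper_force: 0.0
wrist slot [ 453.8 -338.3  107. ] 0.77
wrist cover_push [ 449.4 -356.1   94.6] 0.57
wrist cover_push [ 455. -342.  107.] 0.41
wrist cover_edge [ 452.4 -354.8   94.2] 0.55
scene slot [ 454.5 -345.8  104.2] 0.84
scene slot [ 477.9 -360.9   90.2] 0.51
scene cover_edge [ 482.6 -358.3   91.3] 0.89
t 10.98 tcp [ 445.7 -261.5  146.1] F [-0.1  0.7 -0.2] w 0.01
[[-1.    -0.005 -0.002]
 [-0.005  1.     0.001]
 [ 0.002  0.001 -1.   ]]
(255, 0, 255) [107. 194.]
(0, 255, 255) [106. 161.]
(255, 0, 255) [203. 160.]
(0, 255, 255) [203. 177.]
(400, 400, 3) (300, 400, 3)
```

View pics/c6.png

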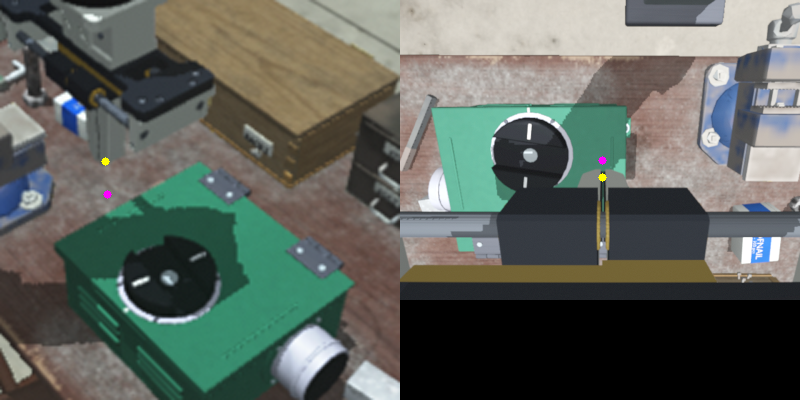

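The cover is shut. The real finger tip sits at the yellow mark, about 40 mm above the reported TCP (magenta). The slot runs along the front edge, with its centre at about (529,155) in the wrist half. I'll go over the slot with the fingers opened to about 40 mm.

```bash
python3 -m crank '[[[0.14,-0.07,-0.25,0,0],[0.14,-0.07,-0.53,0,0],[0.14,-0.07,-0.53,0.15,0],[0.14,-0.07,-0.53,0.3,0],[0.14,-0.07,-0.53,0.42,0],[0.14,-0.07,-0.53,0.42,0],[0.14,-0.07,-0.53,0.42,0]]]'
python3 - <<'E'
from fit import *
a=env.capture('scene'); b=env.capture('wrist')
look('wrist',['slot']); look('scene',['slot']); o,r=st(); o=np.array(o['tool_pos'])
def mk(d,u0,v0,w,h,k,P):
    im=cv2.resize(d['pixels'][v0:v0+h,u0:u0+w,::-1],None,fx=k,fy=k,interpolation=cv2.INTER_CUBIC)
    for X,c in P: q=(proj(d,X)+.5-[u0,v0])*k-.5; cv2.circle(im,tuple(int(v) for v in q),3,c,-1)
    return im
P=[(o+[0,0,40],(0,255,255)),(np.array([o[0],o[1],96]),(0,0,255))]
A=mk(a,260,190,133,150,3,P); B=mk(b,120,0,400,480,1,P)
H=max(A.shape[0],B.shape[0]); pad=lambda m:cv2.copyMakeBorder(m,0,H-m.shape[0],0,0,cv2.BORDER_CONSTANT)
cv2.imwrite('pics/c7.png',np.hstack([pad(A),pad(B)]))
E
```

```text
t: 11.57
tool_pos: [456.5, -340.9, 83.2]
tool_rot: [0.007, -3.139, -0.003]
ft_force: [0.5, 0.1, -0.3]
grip_width: 0.416
gripper_force: 0.0
scene slot [ 444.8 -349.7   99.4] 0.65
t 11.77 tcp [ 458.2 -342.    85.7] F [-0.  -1.3  1. ] w 0.43
[[-1.    -0.005  0.002]
 [-0.005  1.    -0.002]
 [-0.002 -0.002 -1.   ]]
```

View pics/c7.png

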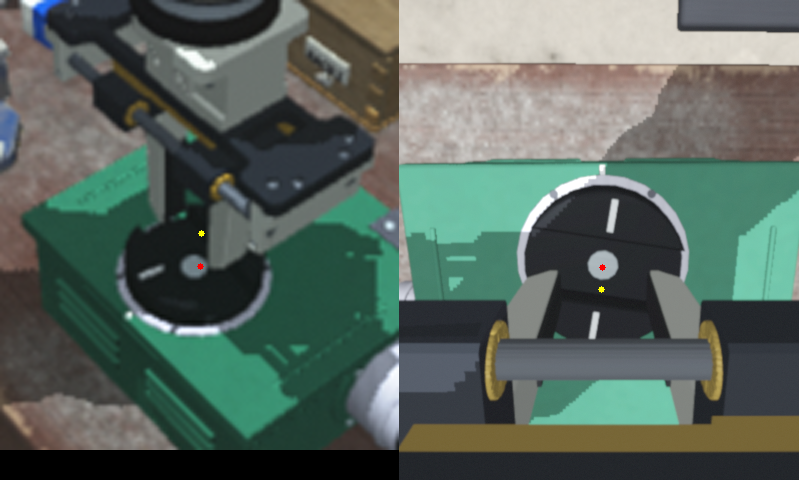

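The fingers straddle the centre button: the projected TCP (red) lies on it at (602,266) px. The slot is turned about 8° clockwise, so I'll align, then descend.

```bash
python3 -m crank '[[[0.14,0,0,0.04,0.045],[0.14,0,0,0.1,0.045],[0.14,0,0,0.14,0.045],[0.14,0,0,0.18,0.045],[0.14,0,0,0.18,0.045],[0.14,0,0,0.18,0.045]]]'
```

```text
t: 12.27
tool_pos: [457.4, -341.2, 57.2]
tool_rot: [-0.212, -3.134, -0.001]
ft_force: [0.2, 0.7, 0.8]
grip_width: 0.43
gripper_force: 0.3
```

```bash
python3 -m crank '[[[0.14,0,0,0,0.03],[0.14,0,0,0,0.06],[0.14,0,0,0,0.09],[0.14,0,0,0,0.12],[0.14,0,0,0,0.15],[0.14,0,0,0,0.18],[0.14,0,0,0,0.21],[0.14,0,0,0,0.24],[0.14,0,0,0,0.27],[0.14,0,0,0,0.3],[0.14,0,0,0,0.3]]]'; python3 -m crank '[[[0.14,0,0,0,0.03],[0.14,0,0,0,0.06],[0.14,0,0,0,0.09],[0.14,0,0,0,0.12],[0.14,0,0,0,0.15],[0.14,0,0,0,0.18],[0.14,0,0,0,0.18]]]'; python3 -c "
from h import *
o,r=st(); print(np.degrees(np.arctan2(r[0,1],r[1,1])),o['torque'],o['qpos'])"
```

```text
t: 13.18
tool_pos: [456.5, -340.9, 57.3]
tool_rot: [-1.614, -2.693, 0.0]
ft_force: [-1.3, 2.0, 3.1]
grip_width: 0.432
gripper_force: 1.7
t: 13.77
tool_pos: [457.0, -341.6, 57.3]
tool_rot: [-2.3, -2.139, 0.002]
ft_force: [0.1, 1.0, 2.3]
grip_width: 0.432
gripper_force: 1.3
t 13.77 tcp [ 457.  -341.6   57.3] F [0.1 1.  2.3] w 0.43
[[ 0.072  0.997 -0.001]
 [ 0.997 -0.072 -0.001]
 [-0.001 -0.001 -1.   ]]
94.15723905080628 [0.05756314 0.24223822 0.00789368] [ 0.18388074  0.73793511  0.6976366   1.80685523 -0.62383461  0.83060427
  1.11849918]
```

Now on towards the stop in small steps, watching the torque.

```bash
python3 -m crank '[[[0.14,0,0,0,0.03],[0.14,0,0,0,0.05],[0.14,0,0,0,0.05]]]' >/dev/null;  python3 -c "
from h import *
o,r=st(); print(np.degrees(np.arctan2(r[0,1],r[1,1])),o['torque'])"; python3 -m crank '[[[0.14,0,0,0,0.02],[0.14,0,0,0,0.03],[0.14,0,0,0,0.03]]]' >/dev/null;  python3 -c "
from h import *
o,r=st(); print(np.degrees(np.arctan2(r[0,1],r[1,1])),o['torque'])"
```

```text
t 14.02 tcp [ 457.2 -341.9   57.3] F [-0.9 -0.5  1.3] w 0.43
[[ 0.226  0.974 -0.   ]
 [ 0.974 -0.226 -0.001]
 [-0.001 -0.    -1.   ]]
103.05768737545934 [-0.17640089  0.21974442 -0.04224043]
t 14.27 tcp [ 457.  -342.1   57.3] F [-2.  -3.2  0.2] w 0.44
[[ 0.309  0.951 -0.002]
 [ 0.951 -0.309 -0.002]
 [-0.003 -0.001 -1.   ]]
107.98207878709293 [-0.58221848  0.55222694  2.22667153]
```

The torque jumps to 2.2 N m at 108°, which is the stop. I'll back off a little, lift and check numerically.

```bash
python3 -m crank '[[[0.14,0,0,0,-0.03],[0.14,0,0,0,-0.05],[0.14,0,0,0,-0.05],[0.14,0,0,-0.05,-0.05],[0.14,0,0,-0.12,-0.05],[0.14,0,0,-0.3,-0.05],[0.14,0,0,-0.6,-0.05],[0.14,0,0,-1,-0.05],[0.14,0,0,-1,-0.05],[0.14,0,0,-1,-0.05]]]'
python3 - <<'E'
from fit import *
p=np.load('p.npy'); d=env.capture('wrist'); look('wrist',['slot'])
# rectify the lands' top plane (z=109) round the disc: 0.5 mm/px, rows=-x up... cols=y
g=np.arange(-50,50.1,.5); M=np.array([[proj(d,[457-v,-341.8-u,109]) for u in g] for v in g],np.float32)
im=cv2.remap(d['pixels'],M,None,cv2.INTER_LINEAR); gray=im.min(2); V,U=np.mgrid[-50:50.1:.5,-50:50.1:.5]
rr=np.hypot(U,V); n,l,s,c=cv2.connectedComponentsWithStats(((gray>120)&(rr<40)).astype(np.uint8))
for i in range(1,n):
    if s[i,4]>15: 
        q=np.c_[U[l==i],V[l==i]]; w,v=np.linalg.eigh(np.cov(q.T)); print('area',s[i,4],'uv(y-,x-) mm',q.mean(0).round(1),'len',np.sqrt(w).round(1),'dir',v[:,1].round(2))
E
```

```text
t: 15.1
tool_pos: [459.4, -344.8, 214.3]
tool_rot: [2.393, 2.017, 0.004]
ft_force: [-0.1, -0.2, 0.4]
grip_width: 0.431
gripper_force: 0.0
wrist slot [ 455.1 -339.5  106.8] 0.73
area 120 uv(y-,x-) mm [  5.  -38.4] len [0.7 6.7] dir [-0.99 -0.11]
area 715 uv(y-,x-) mm [-2.4  1. ] len [3.7 3.8] dir [-0.96 -0.29]
area 260 uv(y-,x-) mm [29.7  1.2] len [1.1 4.7] dir [-1.  0.]
area 262 uv(y-,x-) mm [-29.5   1.8] len [1.1 4.8] dir [-1.  0.]
```

The white lines now lie along y to within about 1°, so the slot runs front to back and the fastener is locked. Handing in.

```bash
python3 -c "
from rig import env
print(env.job_done())"
```

```text
the job is handed in; nothing more can be done
None
```

The cover is pushed shut and the fastener turned clockwise to its stop, with its slot within about 1° of front-to-back; the job is handed in, but it returned no verdict, and I didn't measure the final flushness or check the loose things afterwards.

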